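# Gauge the sag of a pantograph shoe with the taper gauge from the drawer

### The arm

A 6-joint arm with a two-finger parallel gripper is mounted at the origin on the work surface. World frame = base frame: x ahead of the robot, y to its left, z up, the work surface at z = 0. Lengths are in m, angles in rad, forces in N, time in s.
With the tool pointing down it reaches from about 0.425 to 1.125 m from the base axis. Payload 14.9 kg.
Tool frame: the origin (TCP) lies on the centre line of the jaws, within the pads' length; the fingertips stand 11 mm ahead of it and the grasp point (between the pads) lies 8 mm behind it; z points along the fingers, y is the direction in which the jaws open and shut (so a half turn about z gives the same grasp; the last joint's range is limited). The gripper opens to 91 mm and grips with 3 to 60 N. Pads are 32 mm wide; open, the fingers measure 118 mm over their backs; the gripper's body (76 mm by 178 mm) begins 60 mm behind the grasp point.
Start: joints at [-1.279, 0.379, 1.734, -0, 1.028, -0.033], TCP at [0.223, -0.663, 0.225] pointing down, gripper open.
Joint ranges: [-2.77, 2.77], [-0.74, 2.19], [0, 2.66], [-1.06, 4.2], [0.31, 2.87], [-3.08, 3.08]. Speed limits (rad/s): [1.89, 1.89, 2.39, 3.14, 3.14, 3.14].

### API

Orientations are given as [roll, pitch, yaw] about the fixed x, y, z axes, in that order (R = Rz(yaw) Ry(pitch) Rx(roll)).
In Python, from workcell import * gives the robot as it stands. The module is installed in compiled form; this text tells all that it offers.
- The arm moves only by the tool step_arm, never from a script. Its argument "targets" is a list of rows, each a list of 7 numbers: the shift along the world's x, y, z in cm, then the turn, a rotation vector about the world's x, y, z in rad, then the opening, from -1 (shut) to 1 (fully open). A call has 1 to 8 rows; each row shifts and turns the commanded pose from where the row before left it; what a row does not reach is not made up. A row lasts 1/10 s, in which the tool goes at most 50 mm and 8.59 degrees, less where a joint would pass 70% of its speed; a pose out of reach is approached as far as the arm can. A call with a gripper value outside its range is refused whole. The fingers move at their own pace and stop on an object; "squeeze" is the grip in N (left out, the last holds). Time passes only in rows, so rows that do not move let the fingers close. It gives the time, the measured TCP pose, the force and the opening at its end, in the units of the state.
- state(): the state, without advancing time (a new reading comes with each control period).
- capture(name): name is "scene" or "top" or "wrist"; returns the picture (400x640x3 uint8, blue, green, red); there is no depth.
- camera_info(name): a dict with "fx", "fy", "cx", "cy" (pixels), "xyz" and "rotation" of the camera in the world; the wrist camera has in their place "hand_eye" (4x4, takes a point from camera to tool coordinates, whose origin is the TCP and whose axes are the flange's). Camera axes: x right, y up, looking along -z (the intrinsics and any distortion apply to the point x, -y, -z); pixel columns grow to the right and rows downward; lengths in m; the calibration is good to about 2 mm. The wrist camera is an equidistant fisheye: a pixel r from the principal point sees the ray r / f radians off the axis. A picture is of the moment at which its call begins: read the wrist's pose just before it. camera_info takes no time and is no camera call.
- close_job(): hands the job in, once; it reports no verdict.
Trained networks look in the newest picture that a camera, given by its name, has taken for a name from the list of things; names that differ only in an ending like _2 or _b are one class to them, and where a whole thing is asked for, a point or a joint stands for the part that bears it (a point fixed in the world has none). Each returns a list of dicts, best first, with "confidence" (0 to 1); they miss things now and then, are a little off and sometimes report something else, mostly with a low value. They report only what shows in the picture. A call takes as long as a camera call.
- search_frame(camera, thing): "rect" ([left, top, right, bottom] in pixels, round what is visible of it).
- tip_of(camera, thing): "position" ([row, column] in pixels: a listed point, or the origin of a listed thing).
The state is a dict: "t": time; "joint_positions": joint angles; "qvel": joint speeds; "tau": joint torques, N m; "ee_pos": TCP position; "ee_rot": TCP orientation; "ft_force": force on the tool from outside, world axes, zero at the start; "moment": the same for the moment, N m; "gripper_width": finger opening in m.
Only numpy, scipy, OpenCV 4.12 (cv2) and the standard library are available. Lean on these libraries where they do the work, as an engineer would, in place of code of your own. Each camera call takes 0.05 s, during which the arm holds its last target.

### The job

Pull the top drawer of the green gauge chest well open by its handle, take out the blued steel taper gauge and lay it flat on the cast-iron plate. Slide its thin end squarely under the sagging collector shoe at the yellow mark until you feel it just bind, without forcing it, and let go of it there so that the sag can be read. Leave the drawer open for putting the gauge back, and do not disturb the other things on the bench.

Things in the scene. Friction and masses are not known exactly. Their poses are not given: they have to be found in the camera images.
- chest: Green steel gauge chest fixed to the bench, 250 deep x 300 wide x 200 mm high, three drawers one above another, a red grease tin (70 mm high) standing at the back of its top. Origin: centre of its underside. Its front faces its own -x; y runs along its width, z up.
- chest_drawer0 (a joint): Top drawer's opening in m, along the chest's -x; starts 0 to 15 mm open, end stop at 174 mm; about 1 N of friction and light damping; stays where left. Inside 258 mm wide, 205 mm long, walls 39 mm high; inner floor 139 mm over the bench. Its front is 21 mm thick in all.
- chest_drawer0_handle (a point): Middle of the top drawer's handle, moving with it: a level steel bar, 11 mm thick, 120 mm long along the chest's y, its axis 35 mm in front of the drawer front, 37 mm below the chest's top, 163 mm over the bench; its two stems stand 51 mm either side of the middle.
- taper: Loose blued steel taper gauge in the top drawer, 150 x 20 mm, 0.2 kg, lying roughly along the chest's y, thin end to +y, its middle 55 to 100 mm behind the inside of the drawer's front. Origin: centre of its flat underside, +x to the thin end, z up. Upper face falls 1 in 8, from 17 mm thick at x = -29 mm to 4 mm at x = +75 mm. Grip block x = -75 to -29 mm, 18 mm wide, 30 mm high.
- taper_grip (a point): Middle of the taper gauge's grip block, 52 mm behind its origin and 15 mm over its underside.
- taper_tip (a point): Thin end of the taper gauge, on its underside (x = +75 mm).
- taper_face (a point): Middle of the taper gauge's sloping face (x = +23 mm, 10.5 mm up); its z is square to that face, its x runs down the slope to the thin end.
- plate: Cast-iron inspection plate fixed on the bench, 280 x 480 x 35 mm high, flat on top, turned somewhat. Origin: centre of its underside; y runs along its length; the shoe stands near its +x long side, the free part lies on the -x side, towards the robot.
- shoe: Worn carbon collector strip, 460 mm long, in a grey aluminium carrier 40 mm wide, fixed over the plate on two pillars (34 mm thick, 175 mm either side of the middle), sagging in its middle 160 mm, where it is 31 mm high (ends about 40 mm). Origin: middle of the carrier's front lower edge. +x goes level under the shoe, away from the plate's free part; y along the shoe; z up.
- shoe_edge (a point): The same point as the shoe's origin, at the 30 mm wide yellow paint mark: here the gauge binds. The gap under the edge is open from front to back and 7 to 13 mm high, different each time, so the gauge binds 24 to 72 mm in.
- bushing_a: Brass flanged bushing, 61 mm high, 50 mm across the flange, standing on the plate near its +y end. Origin: centre of its underside.
- bushing_b: The same kind of brass bushing standing on the bench in front of the chest, lower than the drawer. Origin: centre of its underside.
- depth_gauge: Red enamel depth gauge, T-shaped, 190 x 120 x 32 mm high, lying on top of the chest, at least 40 mm behind the drawer fronts. Origin: underside of its cross bar.
- wire_brush: Brush with wooden handle, 220 mm long, lying on the bench at the robot's right. Origin: middle of its length, underside.
- spare_carbon: Spare carbon piece, 34 x 160 x 22 mm, lying on the bench at the left. Origin: centre of its underside.

How it is judged:
On the way, in this order (a step that is already met when the one before it is completed fails the run):
1. the top drawer has been pulled open at least 110 mm (value of joint chest_drawer0 above 0.11 m), for 0.2 s.
2. the gauge, its thin end at least 15 mm under the shoe, has been felt to bind: it presses against the shoe with 0.4 N or more (x of taper_tip in the frame of shoe above 0.015 m and contact force between taper and shoe above 0.4 N), for 0.1 s.
At the end, for the whole second after the job is handed in: The gauge lies at rest, flat (0.03 rad) on the plate, thin end 15 mm or more under the shoe, square to it (0.12 rad), centre line within 25 mm of the yellow mark's middle, sloping face snug under the carrier's front edge (under 1.2 mm of air); top drawer still open 90 mm or more (x of taper_tip in the frame of shoe above 0.015 m and z of shoe_edge in the frame of taper_face between -0.002 and 0.0012 m and y of shoe_edge in the frame of taper between -0.025 and 0.025 m and angle between the x axis of taper and the x axis of shoe, either way round below 0.12 rad and angle between taper's own z axis and vertical below 0.03 rad and linear speed of taper below 0.01 m/s and value of joint chest_drawer0 above 0.09 m); the robot touches nothing.
It fails at once if the gauge is forced: it presses on the shoe with more than 20 N (contact force between taper and shoe above 20 N).
It fails at once if another thing on the bench is disturbed (moved more than 30 mm) (distance of any of bushing_a, bushing_b, depth_gauge, wire_brush, spare_carbon from where it was at the start of the episode above 0.03 m).
It also fails if it takes over 72 s, if anything falls off the work surface, if the arm or the gripper's body presses on something with over 40 N, if the wrist force passes 120 N, or if a joint passes its speed limit or range.

## Working session

There is one attempt and no reset: what is moved stays moved. The work goes in short steps, Python scripts to look and compute and a tool call to move; the robot and the scene stay as the last step left them, time stands still between calls to the robot, and variables do not carry over. Pictures are saved under pics/ and viewed, and the job is handed in when it is done.

Besides the shell and the picture viewer there is one more tool, called after ">>>" by a JSON object that holds its "fn" and its "kwargs", one argument or row to a line. step_arm: Moves the arm, as the interface text tells. Its arguments: {"type":"object","properties":{"targets":{"type":"array","items":{"type":"array","items":{"type":"number"}}},"squeeze":{"type":"number"}},"required":["targets"]}

```bash
mkdir -p pics
python3 - <<'E'
from workcell import *
import cv2
s=state();print(s)
for c in ["scene","top"]:
    cv2.imwrite(f"pics/{c}0.png",capture(c));print(c,camera_info(c))
print(camera_info("wrist"))
E
```

```text
{'t': 0.0, 'joint_positions': array([-1.27930971e+00,  3.79421686e-01,  1.73478897e+00,  2.02802706e-05,
        1.02849473e+00, -3.33238379e-02]), 'qvel': array([-3.25270856e-05, -5.14950365e-04,  2.84076016e-04, -1.27445625e-03,
       -7.58046747e-04,  2.04686827e-03]), 'tau': array([ 4.45527359e-03, -7.63719249e+01, -4.34369302e+01,  6.52049622e-02,
        4.24647506e-02, -2.27585298e-05]), 'ee_pos': array([ 0.22326113, -0.66302923,  0.22427502]), 'ee_rot': array([-3.14048112e+00, -5.44227929e-05,  3.24799949e-01]), 'ft_force': array([-0.03495943, -0.36138199, -0.13536015]), 'moment': array([-0.01472436, -0.03576615, -0.02409187]), 'gripper_width': 0.0912868495561253}
scene {'fx': 414.25822031598756, 'fy': 414.25822031598756, 'cx': 321.72344733380123, 'cy': 198.94322009133836, 'xyz': array([ 1.42628933, -0.27029372,  1.00819061]), 'rotation': array([ 0.8443501 , -0.00123284,  1.13125831])}
top {'fx': 510.86557238691375, 'fy': 510.86557238691375, 'cx': 316.90078075017715, 'cy': 202.27550238235753, 'xyz': array([0.41790362, 0.14213736, 2.08333669]), 'rotation': array([ 0.04338026,  0.00322991, -1.55266142])}
{'fx': 309.70691628693146, 'fy': 309.70691628693146, 'cx': 319.2600358669274, 'cy': 197.64527131919192, 'hand_eye': array([[-1.48918620e-03,  9.72737788e-01,  2.31902951e-01,
         6.55388854e-02],
       [ 9.99998889e-01,  1.46314778e-03,  2.84280157e-04,
        -1.16908866e-03],
       [-6.27782362e-05,  2.31903117e-01, -9.72738886e-01,
        -1.59410403e-01],
       [ 0.00000000e+00,  0.00000000e+00,  0.00000000e+00,
         1.00000000e+00]])}
```

View pics/scene0.png

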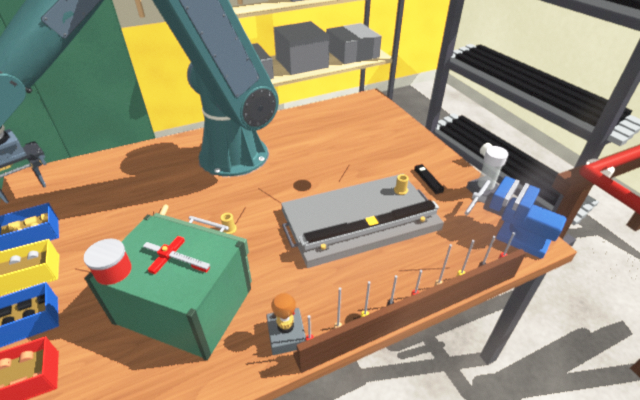

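View pics/top0.png

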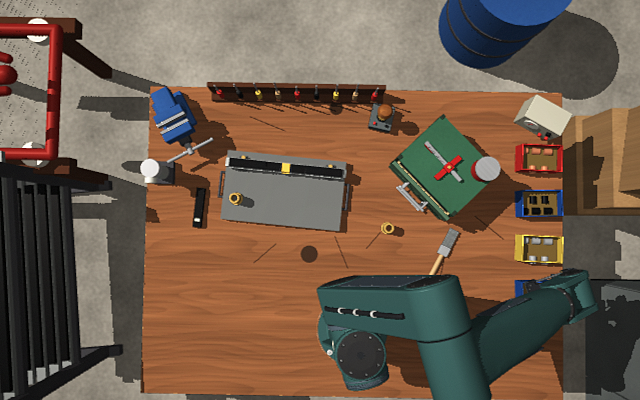

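The scene view shows the chest at (180,280) with its drawer handle at (210,222), and the plate and shoe at (365,215) with the yellow mark at (372,220). The top view has the handle at (410,197), the mark at (286,168), bushing_b at (388,228) and the brush at (443,252).

```bash
cat > h.py <<'E'
from workcell import *
import numpy as np, cv2
from scipy.spatial.transform import Rotation as R
def cam(name,st=None):
    i=camera_info(name)
    K=(i['fx'],i['fy'],i['cx'],i['cy'])
    if name=='wrist':
        st=st or state(); T=np.eye(4);T[:3,:3]=R.from_euler('xyz',st['ee_rot']).as_matrix();T[:3,3]=st['ee_pos']
        T=T@i['hand_eye']; return K,T[:3,:3],T[:3,3],True
    return K,R.from_euler('xyz',i['rotation']).as_matrix(),np.array(i['xyz']),False
def proj(c,p):
    K,M,o,f=c; q=(np.atleast_2d(p)-o)@M; x,y,z=q[:,0],-q[:,1],-q[:,2]
    if f:
        r=np.hypot(x,y); th=np.arctan2(r,z); u=x/r*th; v=y/r*th
    else: u,v=x/z,y/z
    return np.c_[K[0]*u+K[2],K[1]*v+K[3]]
def ray(c,uv):
    K,M,o,f=c; u=(uv[0]-K[2])/K[0]; v=(uv[1]-K[3])/K[1]
    if f:
        th=np.hypot(u,v); s=np.sin(th)/th if th>1e-9 else 1; d=np.array([u*s,-v*s,-np.cos(th)])
    else: d=np.array([u,-v,-1.])
    d=M@d; return o,d/np.linalg.norm(d)
def onz(c,uv,z):
    o,d=ray(c,uv); return o+d*(z-o[2])/d[2]
def tri(rs):
    A=np.zeros((3,3));b=np.zeros(3)
    for o,d in rs:
        P=np.eye(3)-np.outer(d,d);A+=P;b+=P@o
    x=np.linalg.solve(A,b); return x,[float(np.linalg.norm((np.eye(3)-np.outer(d,d))@(x-o))) for o,d in rs]
E
python3 - <<'E'
from h import *
for n in ["scene","top"]:
    capture(n);c=cam(n)
    for t,z in [("chest",0),("chest_drawer0_handle",.163),("plate",0),("shoe_edge",.045),("bushing_a",.035),("bushing_b",0),("depth_gauge",.2),("wire_brush",0),("spare_carbon",0)]:
        r=tip_of(n,t)[:2]
        for k in r:
            p=k['position'];print(n,t,round(k['confidence'],2),np.round(p,1),onz(c,(p[1],p[0]),z).round(3))
print(state()['t'])
for n in ["scene","top"]:
    im=capture(n)
    b=(80,180,280,380) if n=='scene' else (200,80,520,280)
    if n=='scene':
        cv2.imwrite('pics/sA.png',cv2.resize(im[180:360,60:260],None,fx=3.3,fy=3.3,interpolation=cv2.INTER_CUBIC))
        cv2.imwrite('pics/sB.png',cv2.resize(im[160:280,270:450],None,fx=4,fy=4,interpolation=cv2.INTER_CUBIC))
    else:
        cv2.imwrite('pics/tA.png',cv2.resize(im[100:240,370:520],None,fx=4,fy=4,interpolation=cv2.INTER_CUBIC))
        cv2.imwrite('pics/tB.png',cv2.resize(im[130:250,200:370],None,fx=4,fy=4,interpolation=cv2.INTER_CUBIC))
E
```

```text
scene chest_drawer0_handle 0.56 [225.5 208.3] [ 0.532 -0.207  0.163]
scene plate 0.79 [220.4 359.1] [0.556 0.283 0.   ]
scene shoe_edge 0.57 [223.7 366. ] [0.618 0.272 0.045]
scene bushing_a 0.75 [191.7 398.7] [0.518 0.465 0.035]
scene bushing_a 0.73 [228.4 228. ] [ 0.437 -0.143  0.035]
scene bushing_b 0.75 [191.7 398.7] [0.485 0.492 0.   ]
scene bushing_b 0.73 [228.4 228. ] [ 0.401 -0.138  0.   ]
scene depth_gauge 0.92 [258.3 168. ] [ 0.643 -0.33   0.2  ]
scene spare_carbon 0.86 [180.5 427.2] [0.476 0.628 0.   ]
top chest 0.8 [174.2 435.5] [ 0.632 -0.332  0.   ]
top chest_drawer0_handle 0.58 [195.8 411.8] [ 0.532 -0.207  0.163]
top plate 0.8 [186.9 280. ] [0.568 0.302 0.   ]
top shoe_edge 0.67 [175. 287.] [0.613 0.272 0.045]
top bushing_a 0.48 [197.3 234.9] [0.521 0.48  0.035]
top bushing_a 0.44 [228.6 384. ] [ 0.406 -0.12   0.035]
top bushing_b 0.48 [197.3 234.9] [0.523 0.486 0.   ]
top bushing_b 0.44 [228.6 384. ] [ 0.406 -0.125  0.   ]
top depth_gauge 0.94 [167.1 447.7] [ 0.638 -0.332  0.2  ]
top wire_brush 0.78 [255.1 437.2] [ 0.302 -0.342  0.   ]
top spare_carbon 0.77 [205.4 200.7] [0.487 0.625 0.   ]
1.1
```

View pics/sA.png

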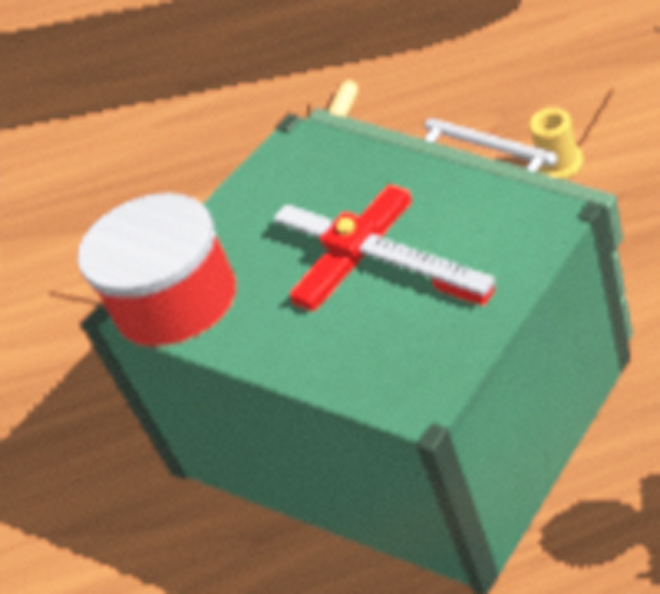

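View pics/sB.png

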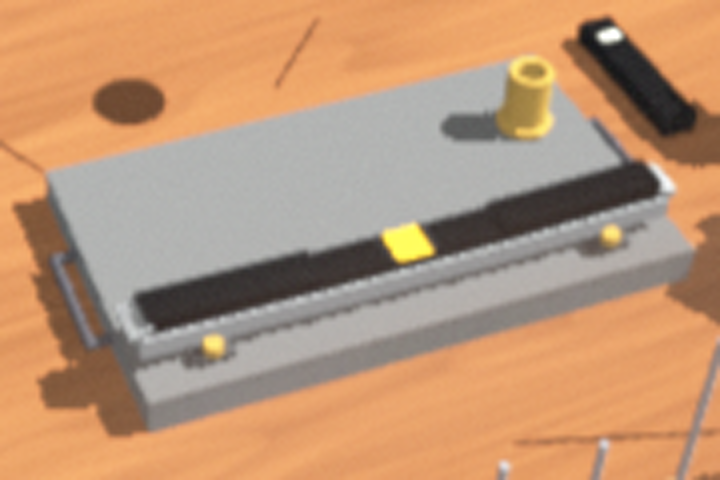

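View pics/tA.png

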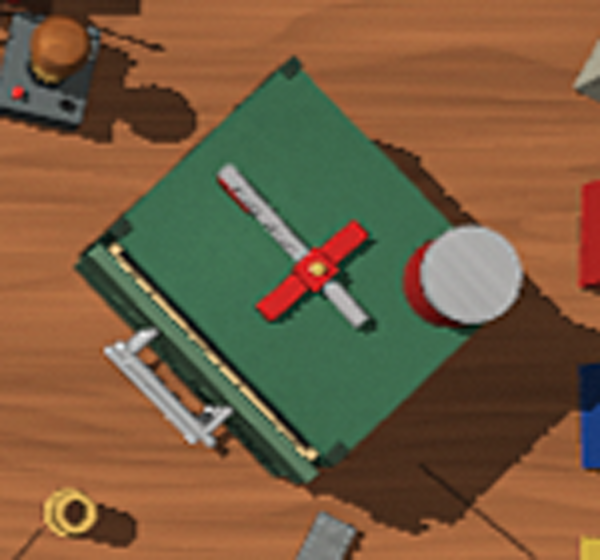

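View pics/tB.png

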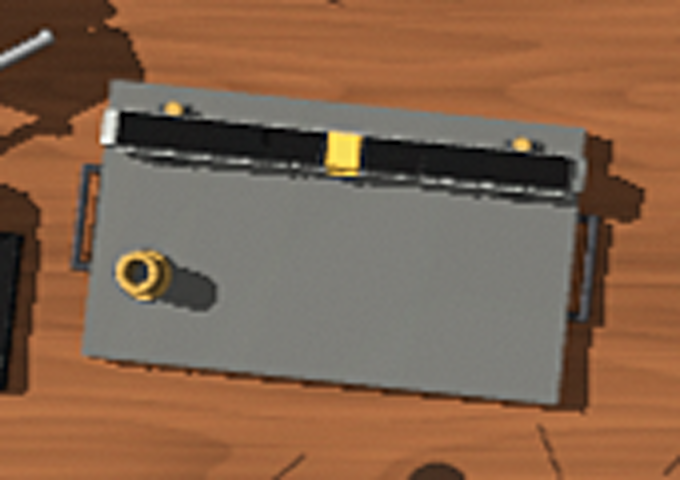

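Run:
```python
from h import *
t=cam('top');s=cam('scene')
f=lambda x,y,o=(370,100):(x/4+o[0],y/4+o[1])
for n,p,z in [("chest back-left",(292,58),.2),("front right",(330,465),.2),("front left",(105,240),.2),("handle L",(118,352),.163),("handle R",(207,440),.163),("drawer front L",(80,262),.18),("drawer front R",(315,480),.18)]:
    print(n,onz(t,f(*p),z).round(4))
for n,p,z in [("A",(110,82),.035),("B",(585,128),.035),("C",(557,403),.035),("D",(84,355),.035),("shoe front L top",(105,145),.076),("shoe front R",(573,190),.076)]:
    print(n,onz(t,f(*p,(200,130)),z).round(4))
g=lambda x,y:(x/3.3+60,y/3.3+180)
print("scene handle L,R",onz(s,g(552,158),.163),onz(s,g(430,125),.163))
```

```text
chest back-left [ 0.8343 -0.3127  0.2   ]
front right [ 0.457  -0.3505  0.2   ]
front left [ 0.6614 -0.1411  0.2   ]
handle L [ 0.5605 -0.1601  0.163 ]
handle R [ 0.4792 -0.2446  0.163 ]
drawer front L [ 0.6429 -0.121   0.18  ]
drawer front R [ 0.4432 -0.3419  0.18  ]
A [0.7092 0.5147 0.035 ]
B [0.6711 0.0352 0.035 ]
C [0.3942 0.0588 0.035 ]
D [0.4336 0.5337 0.035 ]
shoe front L top [0.6408 0.5106 0.076 ]
shoe front R [0.6045 0.0482 0.076 ]
scene handle L,R [ 0.56408235 -0.16083054  0.163     ] [ 0.47845935 -0.24747489  0.163     ]
```

>>> {"fn": "step_arm", "kwargs": {
  "targets": [
    [2.5, 3.8, 1, 0, 0, 0.04, -0.43],
    [2.5, 3.8, 1, 0, 0, 0.04, -0.43],
    [2.5, 3.8, 1, 0, 0, 0.04, -0.43],
    [2.5, 3.8, 1, 0, 0, 0.04, -0.43],
    [2.5, 3.8, 1, 0, 0, 0.04, -0.43],
    [2.5, 3.8, 1, 0, 0, 0.04, -0.43],
    [2.5, 3.8, 1, 0, 0, 0.04, -0.43],
    [2.5, 3.8, 1, 0, 0, 0.04, -0.43]
  ]
}}

```text
t: 2.0
ee_pos: [0.4241, -0.3578, 0.3056]
ee_rot: [3.141, -0.0, 0.646]
ft_force: [0.4, 0.7, -0.1]
gripper_width: 0.0302
```

>>> {"fn": "step_arm", "kwargs": {
  "targets": [
    [2.3, 3.8, 0.5, 0, 0, 0.04, -0.43],
    [2.3, 3.8, 0.5, 0, 0, 0.04, -0.43],
    [2.3, 3.8, 0.5, 0, 0, 0.04, -0.43],
    [2.3, 3.8, 0, 0, 0, 0.03, -0.43]
  ]
}}

```text
t: 2.4
ee_pos: [0.5163, -0.2058, 0.3209]
ee_rot: [3.14, -0.001, 0.796]
ft_force: [0.2, -0.0, 0.3]
gripper_width: 0.0259
```

Run:
```python
from h import *
s=state();print(s['ee_pos'],s['ee_rot'],s['gripper_width'],s['joint_positions'].round(2))
im=capture('wrist');c=cam('wrist',s)
for r in tip_of('wrist','chest_drawer0_handle')[:2]:
    p=r['position'];print(r,onz(c,(p[1],p[0]),.163))
cv2.imwrite('pics/w1.png',im);print(state()['t'])
```

```text
[ 0.5163482  -0.2058196   0.32093822] [ 3.14011787e+00 -5.48345876e-04  7.96368987e-01] 0.025892438004915842 [-0.42  0.04  1.96  0.    1.14  0.35]
{'position': [181.1, 322.7], 'confidence': 0.67} [ 0.52419449 -0.20214655  0.163     ]
2.5
```

View pics/w1.png

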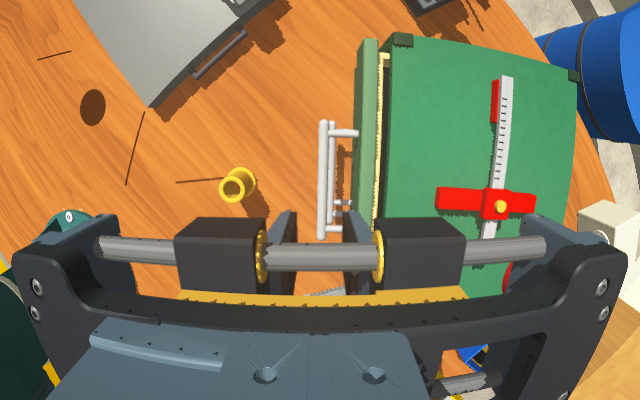

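Run:
```python
from h import *
s=state();c=cam('wrist',s)
a=onz(c,(323.5,121),.163);b=onz(c,(322,237),.163);print(a,b,np.linalg.norm(a-b),np.arctan2(*(a-b)[[1,0]]),(a+b)/2)
print(onz(c,(341,133),.163),onz(c,(338,229),.163))
print(proj(c,[s['ee_pos']+[0,0,-.011]]))
m=(a+b)/2; print((m-s['ee_pos'])*100, state()['ft_force'])
im=capture('wrist');cv2.imwrite('pics/w1z.png',cv2.resize(im[90:300,250:420],None,fx=3.5,fy=2.8))
```

```text
[ 0.56892138 -0.1560957   0.163     ] [ 0.48151716 -0.24385989  0.163     ] 0.12386303127674261 0.7874531559124001 [ 0.52521927 -0.1999778   0.163     ]
[ 0.57318443 -0.17725357  0.163     ] [ 0.50032867 -0.24934289  0.163     ]
[[320.70832842 239.61302525]]
[  0.79931214   0.40076293 -15.72771284] [-0.20505647  0.57399136  0.17078906]
```

View pics/w1z.png

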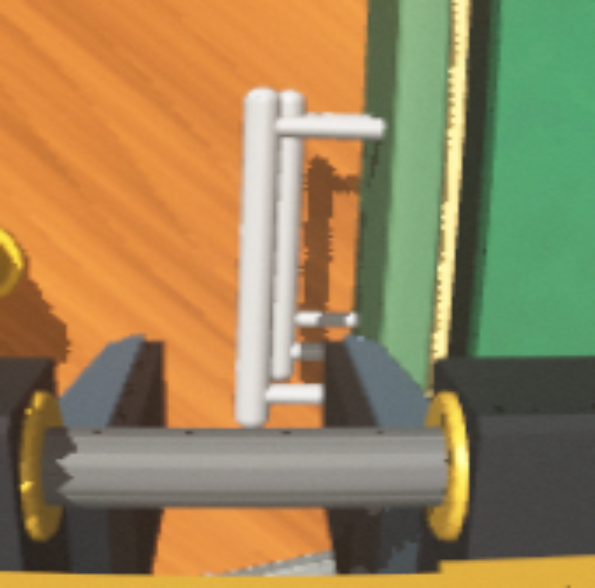

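>>> {"fn": "step_arm", "kwargs": {
  "targets": [
    [0.8, 0.4, -3, 0, 0, -0.005, -0.43],
    [0, 0, -4, 0, 0, 0, -0.43],
    [0, 0, -4, 0, 0, 0, -0.43],
    [0, 0, -3, 0, 0, 0, -0.43],
    [0, 0, -1.6, 0, 0, 0, -0.43],
    [0, 0, 0, 0, 0, 0, -0.43]
  ]
}}

```text
t: 3.15
ee_pos: [0.5222, -0.2037, 0.1623]
ee_rot: [-3.139, 0.001, 0.789]
ft_force: [-0.5, -0.3, 1.1]
gripper_width: 0.0261
```

>>> {"fn": "step_arm", "kwargs": {
  "targets": [
    [0, 0, 0, 0, 0, 0, -1],
    [0, 0, 0, 0, 0, 0, -1],
    [0, 0, 0, 0, 0, 0, -1]
  ],
  "squeeze": 20
}}

```text
t: 3.45
ee_pos: [0.5242, -0.2039, 0.1656]
ee_rot: [3.139, -0.001, 0.789]
ft_force: [-2.1, -1.3, 6.7]
gripper_width: 0.0106
```

>>> {"fn": "step_arm", "kwargs": {
  "targets": [
    [-0.6, 0.6, 0, 0, 0, 0, -1],
    [-1.2, 1.2, 0, 0, 0, 0, -1],
    [-1.6, 1.6, 0, 0, 0, 0, -1],
    [-1.8, 1.8, 0, 0, 0, 0, -1],
    [-1.8, 1.8, 0, 0, 0, 0, -1],
    [-1.8, 1.8, 0, 0, 0, 0, -1],
    [-1.2, 1.2, 0, 0, 0, 0, -1],
    [-0.6, 0.6, 0, 0, 0, 0, -1]
  ]
}}

```text
t: 4.25
ee_pos: [0.4186, -0.0963, 0.1656]
ee_rot: [3.138, -0.004, 0.789]
ft_force: [11.8, 7.8, 2.8]
gripper_width: 0.0109
```

>>> {"fn": "step_arm", "kwargs": {
  "targets": [
    [0, 0, 0, 0, 0, 0, -1],
    [0, 0, 0, 0, 0, 0, -0.43],
    [0, 0, 0, 0, 0, 0, -0.43],
    [0, 0, 0, 0, 0, 0, -0.43]
  ]
}}

```text
t: 4.65
ee_pos: [0.4171, -0.0974, 0.164]
ee_rot: [-3.142, 0.0, 0.79]
ft_force: [-0.8, -0.0, 0.3]
gripper_width: 0.0257
```

>>> {"fn": "step_arm", "kwargs": {
  "targets": [
    [0, 0, 2.5, 0, 0, 0, -0.43],
    [0, 0, 4, 0, 0, 0, -0.2],
    [0.5, -1, 4, 0, 0, 0, 0],
    [1, -2.4, 4, 0, 0, 0, 0],
    [1.4, -3.2, 2.5, 0, 0, 0, 0],
    [1.4, -3.2, 1, 0, 0, 0, 0],
    [1.4, -3.2, 0, 0, 0, 0, 0],
    [0, 0, 0, 0, 0, 0, 0]
  ]
}}

```text
t: 5.45
ee_pos: [0.4753, -0.2303, 0.344]
ee_rot: [3.141, 0.0, 0.788]
ft_force: [-0.2, 0.1, -0.5]
gripper_width: 0.0458
```

Run:
```python
from h import *
s=state();print(s['ee_pos'],s['ee_rot'],s['gripper_width'],s['qvel'].round(3))
im=capture('wrist');c=cam('wrist',s)
for t,z in [('taper_grip',.154),('taper_tip',.139),('taper_face',.1495),('taper',.139),('chest_drawer0_handle',.163)]:
  for r in tip_of('wrist',t)[:2]:
    p=r['position'];print(t,r,onz(c,(p[1],p[0]),z))
cv2.imwrite('pics/w2.png',im);cv2.imwrite('pics/t2.png',capture('top'));print(state()['t'])
```

```text
[ 0.47529417 -0.2302764   0.34404357] [3.14096240e+00 2.54599082e-04 7.87642571e-01] 0.045763865401269296 [ 0.039 -0.037  0.063  0.009  0.014  0.042]
taper_grip {'position': [174.3, 326.0], 'confidence': 0.58} [ 0.48734273 -0.22815887  0.154     ]
taper_grip {'position': [152.1, 485.4], 'confidence': 0.46} [ 0.65057289 -0.34733535  0.154     ]
taper_tip {'position': [67.7, 337.4], 'confidence': 0.69} [ 0.58480412 -0.14955873  0.139     ]
taper_face {'position': [109.3, 326.6], 'confidence': 0.61} [ 0.54010224 -0.17616371  0.1495    ]
taper {'position': [131.8, 326.4], 'confidence': 0.79} [ 0.52180319 -0.19458432  0.139     ]
chest_drawer0_handle {'position': [137.9, 202.6], 'confidence': 0.62} [ 0.41919812 -0.0962711   0.163     ]
5.8
```

View pics/w2.png

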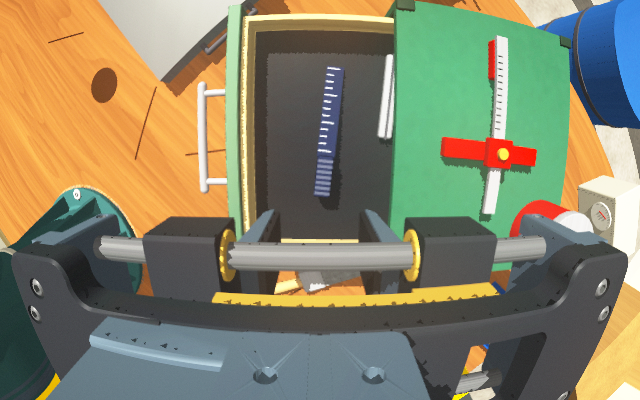

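Run:
```python
import cv2
im=cv2.imread('pics/w2.png');cv2.imwrite('pics/w2z.png',cv2.resize(im[55:205,290:370],None,fx=4,fy=4,interpolation=cv2.INTER_CUBIC))
```

```text
(no output)
```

View pics/w2z.png

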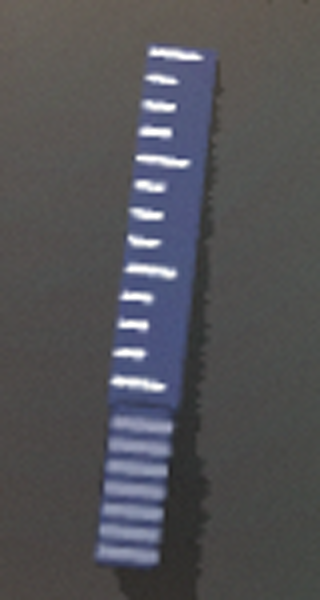

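Run:
```python
from h import *
s={'ee_pos':np.array([0.47529417,-0.2302764,0.34404357]),'ee_rot':[3.14096240e+00,2.54599082e-04,7.87642571e-01]}
c=cam('wrist',s);f=lambda x,y,z:onz(c,(290+x/4,55+y/4),z)
g=[f(*p,.169) for p in [(111,412),(172,412),(95,563),(157,565)]]; t=[f(150,47,.143),f(217,50,.143)]
gm=np.mean(g,0);tm=np.mean(t,0);print(np.round(g,4),'\n',gm,tm,np.linalg.norm((gm-tm)[:2]))
print('yaw',np.arctan2(*(tm-gm)[[1,0]]),np.arctan2(*((g[0]+g[1])-(g[2]+g[3]))[[1,0]]))
```

```text
[[ 0.4951 -0.2072  0.169 ]
 [ 0.5068 -0.2188  0.169 ]
 [ 0.4623 -0.2337  0.169 ]
 [ 0.474  -0.2463  0.169 ]] 
 [ 0.48454445 -0.22650081  0.169     ] [ 0.58337188 -0.14819586  0.143     ] 0.1260893507348927
yaw 0.6700528572484471 0.6885365805803982
```

>>> {"fn": "step_arm", "kwargs": {
  "targets": [
    [0.9, 0.4, -3, 0, 0, -0.06, 0],
    [0, 0, -4, 0, 0, -0.056, 0],
    [0, 0, -4, 0, 0, 0, 0],
    [0, 0, -4, 0, 0, 0, 0],
    [0, 0, -2.4, 0, 0, 0, 0],
    [0, 0, -1.2, 0, 0, 0, 0],
    [0, 0, 0, 0, 0, 0, 0]
  ]
}}

```text
t: 6.5
ee_pos: [0.4828, -0.2228, 0.157]
ee_rot: [-3.14, 0.001, 0.674]
ft_force: [-0.2, -0.1, 0.3]
gripper_width: 0.0453
```

Run:
```python
from h import *
s=state();print(s['ee_pos'],s['ee_rot'],s['gripper_width'],s['ft_force'])
cv2.imwrite('pics/w3.png',capture('wrist'))
```

```text
[ 0.48283754 -0.2228474   0.15702424] [-3.13973257e+00  8.42644461e-04  6.74230005e-01] 0.04526471155315813 [-0.17627196 -0.11232866  0.34236086]
```

View pics/w3.png

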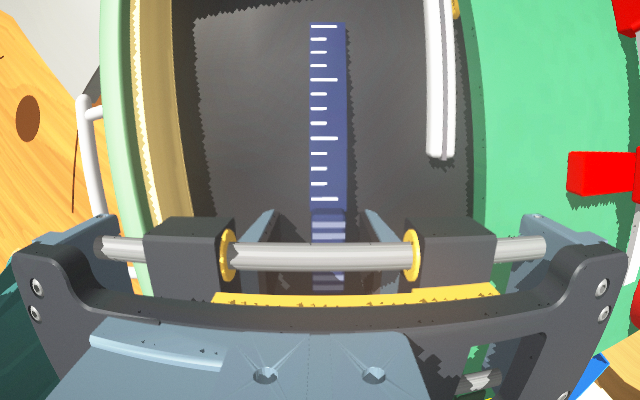

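>>> {"fn": "step_arm", "kwargs": {
  "targets": [
    [0.2, -0.3, 0, 0, 0, 0, -0.3],
    [0, 0, 0, 0, 0, 0, -1],
    [0, 0, 0, 0, 0, 0, -1],
    [0, 0, 0, 0, 0, 0, -1]
  ],
  "squeeze": 25
}}

```text
t: 6.95
ee_pos: [0.4857, -0.2266, 0.1586]
ee_rot: [3.141, -0.0, 0.674]
ft_force: [-1.0, -1.1, 6.3]
gripper_width: 0.0177
```

>>> {"fn": "step_arm", "kwargs": {
  "targets": [
    [0, 0, 2, 0, 0, 0, -1],
    [0, 0, 4, 0, 0, 0, -1],
    [0, 0, 4, 0, 0, 0, -1],
    [0, 0, 2, 0, 0, 0, -1],
    [0.5, 2, 1, 0, 0, -0.06, -1],
    [0.5, 4, 0, 0, 0, -0.06, -1],
    [0.5, 4, 0, 0, 0, -0.06, -1],
    [0.5, 4, 0, 0, 0, -0.06, -1]
  ]
}}

```text
t: 7.75
ee_pos: [0.5051, -0.085, 0.2881]
ee_rot: [3.142, -0.0, 0.431]
ft_force: [0.5, 0.2, -1.7]
gripper_width: 0.0179
```

>>> {"fn": "step_arm", "kwargs": {
  "targets": [
    [0, 4.5, 0, 0, 0, -0.07, -1],
    [0, 4.5, 0, 0, 0, -0.07, -1],
    [-0.5, 4.5, 0, 0, 0, -0.07, -1],
    [-1, 4.5, 0, 0, 0, -0.07, -1],
    [-1, 4.5, 0, 0, 0, -0.07, -1],
    [-1, 4.5, 0, 0, 0, -0.07, -1],
    [-1.5, 4.5, 0, 0, 0, -0.06, -1],
    [-1.5, 4, -2, 0, 0, -0.04, -1]
  ]
}}

```text
t: 8.55
ee_pos: [0.4406, 0.2711, 0.2699]
ee_rot: [-3.139, -0.003, -0.088]
ft_force: [1.9, -0.3, -3.1]
gripper_width: 0.0179
```

>>> {"fn": "step_arm", "kwargs": {
  "targets": [
    [-0.5, 2, -4, 0, 0, 0, -1],
    [0, 0, -3, 0, 0, 0, -1],
    [0, 0, 0, 0, 0, 0, -1]
  ]
}}

```text
t: 8.85
ee_pos: [0.4329, 0.2878, 0.1945]
ee_rot: [3.138, 0.005, -0.085]
ft_force: [-0.5, -0.9, -0.7]
gripper_width: 0.0181
```

Run:
```python
from h import *
s=state();print(s['ee_pos'],s['ee_rot'],s['gripper_width'],s['ft_force'])
im=capture('wrist');c=cam('wrist',s)
cv2.imwrite('pics/w4.png',im)
for r in tip_of('wrist','shoe_edge')[:2]:
    p=r['position'];print(r,onz(c,(p[1],p[0]),.045))
for r in tip_of('wrist','taper_tip')[:2]:
    p=r['position'];print(r,onz(c,(p[1],p[0]),s['ee_pos'][2]-.02))
cv2.imwrite('pics/t4.png',capture('top')[100:260,180:500])
```

```text
[0.43287328 0.28783665 0.19445221] [ 3.13775485  0.00531584 -0.08489438] 0.018116595711249305 [-0.49411282 -0.86652236 -0.65838315]
{'position': [5.1, 310.7], 'confidence': 0.69} [0.62295228 0.28089292 0.045     ]
{'position': [110.3, 319.2], 'confidence': 0.57} [0.51169767 0.28194131 0.045     ]
```

View pics/w4.png

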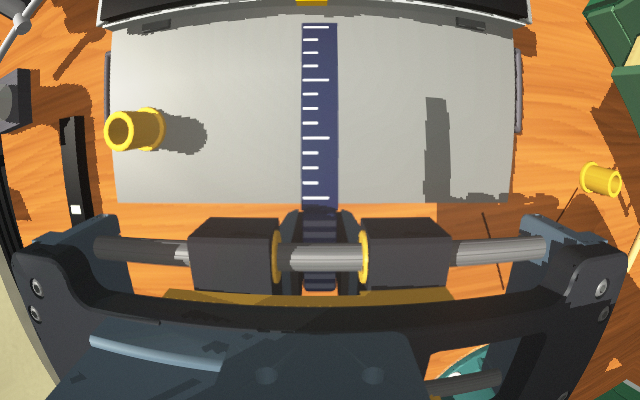

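View pics/t4.png

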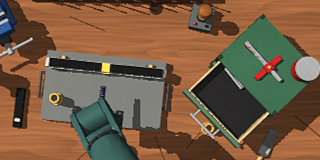

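Run:
```python
from h import *
s=state();c=cam('wrist',s);print(s['ee_pos'],s['ee_rot'],s['ft_force'])
print(onz(c,(319.5,25),s['ee_pos'][2]-.0145))
print('mark w',onz(c,(296.5,2),.07),onz(c,(327.5,2),.07)); t=cam('top')
print('mark t',onz(t,(200+345/4,130+174/4),.07), onz(t,(200+345/4,130+134/4),.076))
```

```text
[0.43640259 0.28866149 0.19970906] [-3.14028870e+00 -1.77935071e-03 -8.69407616e-02] [ 0.1054249  -0.36493483 -2.83744507]
[0.55944688 0.27903841 0.18520906]
mark w [0.62492658 0.29525068 0.07      ] [0.62199796 0.2659745  0.07      ]
mark t [0.61688559 0.27350078 0.07      ] [0.65588599 0.27393048 0.076     ]
```

>>> {"fn": "step_arm", "kwargs": {
  "targets": [
    [1, 0, -4, 0, 0, 0, -1],
    [1, 0, -4, 0, 0, 0, -1],
    [0, 0, -3, 0, 0, 0, -1],
    [0, 0, -1.6, 0, 0, 0, -1],
    [0, 0, -0.6, 0, 0, 0, -1],
    [0, 0, 0, 0, 0, 0, -1]
  ]
}}

```text
t: 9.65
ee_pos: [0.4561, 0.2886, 0.0667]
ee_rot: [-3.141, -0.001, -0.087]
ft_force: [-0.1, -0.2, -2.6]
gripper_width: 0.0182
```

Run:
```python
from h import *
s=state();print(s['ee_pos'],s['ee_rot'],s['gripper_width'],s['ft_force'],s['moment'])
im=capture('wrist');c=cam('wrist',s)
cv2.imwrite('pics/w5.png',im)
for r in tip_of('wrist','shoe_edge')[:2]:
    p=r['position'];print(r,onz(c,(p[1],p[0]),.045))
```

```text
[0.45611889 0.28862503 0.0667002 ] [-3.14110137e+00 -7.28475552e-04 -8.67611963e-02] 0.01819969269242538 [-0.05631822 -0.19532835 -2.56918373] [0.00384496 0.04541407 0.01504279]
```

View pics/w5.png

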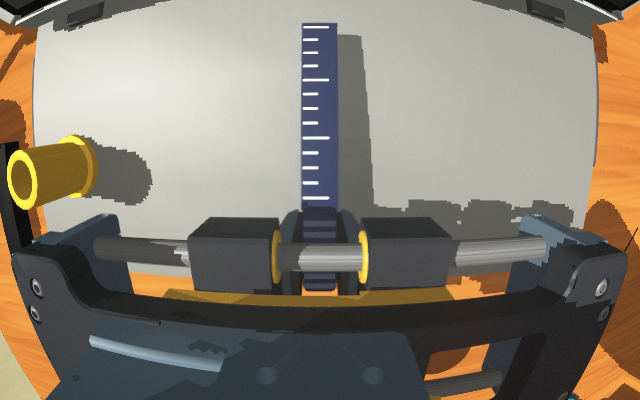

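>>> {"fn": "step_arm", "kwargs": {
  "targets": [
    [0, 0, -0.6, 0, 0, 0, -1],
    [0, 0, -0.4, 0, 0, 0, -1],
    [0, 0, 0, 0, 0, 0, -1],
    [0, 0, 0, 0, 0, 0, -1]
  ]
}}

```text
t: 10.15
ee_pos: [0.4553, 0.2886, 0.0559]
ee_rot: [3.141, 0.0, -0.086]
ft_force: [-0.3, -0.0, -1.8]
gripper_width: 0.0176
```

>>> {"fn": "step_arm", "kwargs": {
  "targets": [
    [0, 0, -0.1, 0, 0, 0, -1],
    [0, 0, 0, 0, 0, 0, -1],
    [0, 0, 0, 0, 0, 0, -1]
  ]
}}

```text
t: 10.45
ee_pos: [0.4554, 0.2886, 0.055]
ee_rot: [-3.142, -0.0, -0.086]
ft_force: [0.1, -0.6, -2.6]
gripper_width: 0.0179
```

>>> {"fn": "step_arm", "kwargs": {
  "targets": [
    [0, 0, -0.1, 0, 0, 0, -1],
    [0, 0, 0, 0, 0, 0, -1],
    [0, 0, 0, 0, 0, 0, -1]
  ]
}}

```text
t: 10.75
ee_pos: [0.4555, 0.2887, 0.0542]
ee_rot: [-3.141, -0.0, -0.086]
ft_force: [-2.2, -1.8, 5.0]
gripper_width: 0.0178
```

>>> {"fn": "step_arm", "kwargs": {
  "targets": [
    [0, 0, 0, 0, 0, 0, -0.5],
    [0, 0, 0, 0, 0, 0, -0.5],
    [0, 0, 0.1, 0, 0, 0, -0.5],
    [0, 0, 0, 0, 0, 0, -1],
    [0, 0, 0, 0, 0, 0, -1],
    [0, 0, 0, 0, 0, 0, -1]
  ],
  "squeeze": 6
}}

```text
t: 11.35
ee_pos: [0.4555, 0.2886, 0.055]
ee_rot: [-3.142, -0.0, -0.086]
ft_force: [-1.1, -0.7, 3.2]
gripper_width: 0.0175
```

Run:
```python
from h import *
s=state();print(s['ee_pos'],s['gripper_width'],s['ft_force'])
im=capture('wrist')
cv2.imwrite('pics/w6.png',im)
```

```text
[0.45546713 0.28862151 0.05503119] 0.01753091678314427 [-1.11592198 -0.67455142  3.21048107]
```

View pics/w6.png

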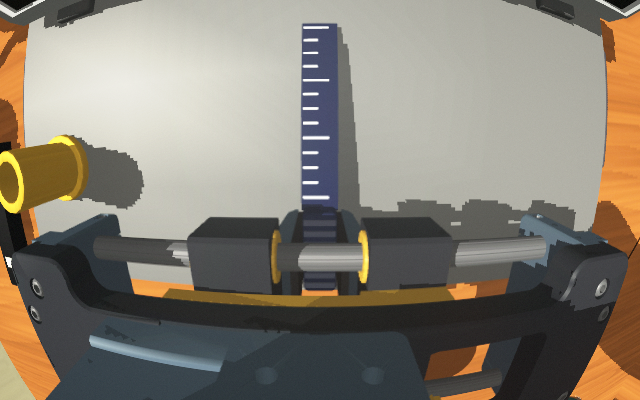

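>>> {"fn": "step_arm", "kwargs": {
  "targets": [
    [0.5, -0.04, 0, 0, 0, 0, -1],
    [1, -0.09, 0, 0, 0, 0, -1],
    [1, -0.09, 0, 0, 0, 0, -1],
    [1, -0.09, 0, 0, 0, 0, -1],
    [0.5, -0.04, 0, 0, 0, 0, -1],
    [0, 0, 0, 0, 0, 0, -1],
    [0, 0, 0, 0, 0, 0, -1]
  ]
}}

```text
t: 12.1
ee_pos: [0.4953, 0.285, 0.0548]
ee_rot: [3.141, 0.0, -0.086]
ft_force: [-0.0, -0.3, -1.3]
gripper_width: 0.0181
```

Run:
```python
from h import *
s=state();print(s['ee_pos'],s['gripper_width'],s['ft_force'])
im=capture('wrist');cv2.imwrite('pics/w7.png',im)
im=capture('scene');cv2.imwrite('pics/s7.png',cv2.resize(im[160:280,270:450],None,fx=4,fy=4,interpolation=cv2.INTER_CUBIC))
```

```text
[0.49530002 0.28495848 0.05478173] 0.018097189400590744 [-0.0372187  -0.3096329  -1.27671753]
```

View pics/w7.png

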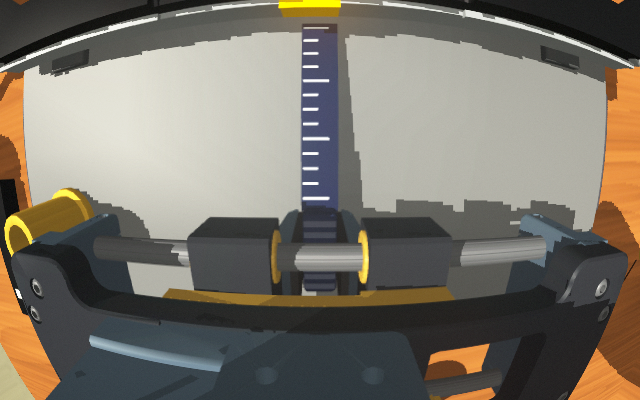

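View pics/s7.png

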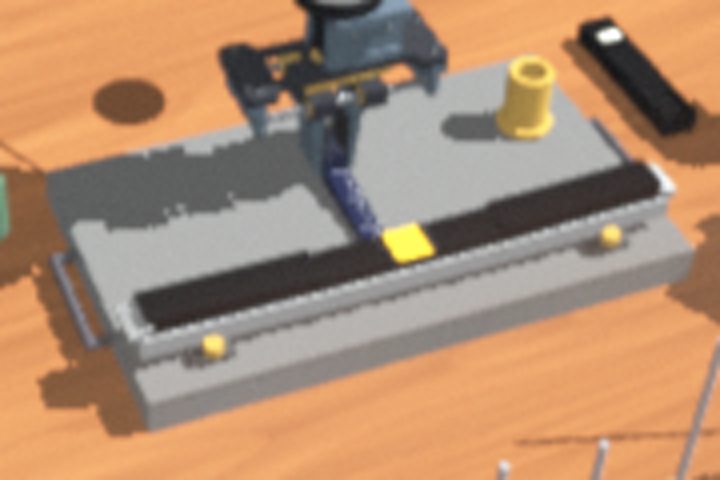

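>>> {"fn": "step_arm", "kwargs": {
  "targets": [
    [0.5, 0.16, 0, 0, 0, 0, -1],
    [0.5, 0.16, 0, 0, 0, 0, -1],
    [0.5, -0.04, 0, 0, 0, 0, -1],
    [0, 0, 0, 0, 0, 0, -1]
  ]
}}

```text
t: 12.6
ee_pos: [0.5113, 0.288, 0.055]
ee_rot: [-3.141, -0.001, -0.086]
ft_force: [-0.2, -1.0, -1.4]
gripper_width: 0.0181
```

>>> {"fn": "step_arm", "kwargs": {
  "targets": [
    [0.2, -0.02, 0, 0, 0, 0, -1],
    [0.2, -0.02, 0, 0, 0, 0, -1],
    [0, 0, 0, 0, 0, 0, -1]
  ]
}}

```text
t: 12.9
ee_pos: [0.5146, 0.2874, 0.0549]
ee_rot: [-3.142, -0.0, -0.086]
ft_force: [0.5, -0.3, -1.4]
gripper_width: 0.0179
```

>>> {"fn": "step_arm", "kwargs": {
  "targets": [
    [0.2, -0.02, 0, 0, 0, 0, -1],
    [0.2, -0.02, 0, 0, 0, 0, -1],
    [0, 0, 0, 0, 0, 0, -1]
  ]
}}

```text
t: 13.2
ee_pos: [0.5187, 0.2871, 0.055]
ee_rot: [-3.141, -0.0, -0.086]
ft_force: [-0.9, -0.3, -1.7]
gripper_width: 0.0179
```

>>> {"fn": "step_arm", "kwargs": {
  "targets": [
    [0.2, -0.02, 0, 0, 0, 0, -1],
    [0.2, -0.02, 0, 0, 0, 0, -1],
    [0, 0, 0, 0, 0, 0, -1]
  ]
}}

```text
t: 13.5
ee_pos: [0.5227, 0.2867, 0.055]
ee_rot: [-3.141, -0.0, -0.086]
ft_force: [0.6, -0.2, -1.7]
gripper_width: 0.0181
```

>>> {"fn": "step_arm", "kwargs": {
  "targets": [
    [0.2, -0.02, 0, 0, 0, 0, -1],
    [0, 0, 0, 0, 0, 0, -1],
    [0.2, -0.02, 0, 0, 0, 0, -1],
    [0, 0, 0, 0, 0, 0, -1]
  ]
}}

```text
t: 13.9
ee_pos: [0.5266, 0.2863, 0.055]
ee_rot: [-3.141, -0.0, -0.086]
ft_force: [-0.2, -0.8, -2.3]
gripper_width: 0.0177
```

>>> {"fn": "step_arm", "kwargs": {
  "targets": [
    [0.2, -0.02, 0, 0, 0, 0, -1],
    [0, 0, 0, 0, 0, 0, -1],
    [0, 0, 0, 0, 0, 0, -1]
  ]
}}

```text
t: 14.2
ee_pos: [0.5284, 0.2861, 0.0549]
ee_rot: [-3.142, -0.0, -0.086]
ft_force: [0.1, 0.4, -2.6]
gripper_width: 0.0177
```

>>> {"fn": "step_arm", "kwargs": {
  "targets": [
    [0.2, -0.02, 0, 0, 0, 0, -1],
    [0, 0, 0, 0, 0, 0, -1],
    [0, 0, 0, 0, 0, 0, -1]
  ]
}}

```text
t: 14.5
ee_pos: [0.5304, 0.2859, 0.0549]
ee_rot: [-3.142, -0.0, -0.086]
ft_force: [-0.0, -0.4, -2.4]
gripper_width: 0.0181
```

>>> {"fn": "step_arm", "kwargs": {
  "targets": [
    [0.2, -0.02, 0, 0, 0, 0, -1],
    [0, 0, 0, 0, 0, 0, -1],
    [0, 0, 0, 0, 0, 0, -1]
  ]
}}

```text
t: 14.8
ee_pos: [0.5324, 0.2857, 0.0549]
ee_rot: [-3.142, -0.0, -0.086]
ft_force: [0.1, -0.2, -2.6]
gripper_width: 0.0181
```

>>> {"fn": "step_arm", "kwargs": {
  "targets": [
    [0, 0, -0.05, 0, 0, 0, -1],
    [0, 0, 0, 0, 0, 0, -1],
    [0, 0, 0, 0, 0, 0, -1]
  ]
}}

```text
t: 15.1
ee_pos: [0.5325, 0.2857, 0.0546]
ee_rot: [-3.142, -0.0, -0.086]
ft_force: [-1.3, -1.6, 4.2]
gripper_width: 0.0185
```

>>> {"fn": "step_arm", "kwargs": {
  "targets": [
    [0.2, -0.02, 0, 0, 0, 0, -1],
    [0, 0, 0, 0, 0, 0, -1],
    [0, 0, 0, 0, 0, 0, -1]
  ]
}}

```text
t: 15.4
ee_pos: [0.5343, 0.2855, 0.0545]
ee_rot: [3.142, 0.0, -0.086]
ft_force: [-3.6, -1.0, 5.5]
gripper_width: 0.0178
```

>>> {"fn": "step_arm", "kwargs": {
  "targets": [
    [0.2, -0.02, 0, 0, 0, 0, -1],
    [0, 0, 0, 0, 0, 0, -1],
    [0, 0, 0, 0, 0, 0, -1]
  ]
}}

```text
t: 15.7
ee_pos: [0.5363, 0.2853, 0.0545]
ee_rot: [-3.142, 0.0, -0.086]
ft_force: [-2.7, -0.2, 3.5]
gripper_width: 0.0174
```

>>> {"fn": "step_arm", "kwargs": {
  "targets": [
    [0.2, -0.02, 0, 0, 0, 0, -1],
    [0, 0, 0, 0, 0, 0, -1],
    [0, 0, 0, 0, 0, 0, -1]
  ]
}}

```text
t: 16.0
ee_pos: [0.5384, 0.2851, 0.0544]
ee_rot: [-3.141, -0.0, -0.086]
ft_force: [-2.2, 1.0, 2.7]
gripper_width: 0.0177
```

>>> {"fn": "step_arm", "kwargs": {
  "targets": [
    [0.2, -0.02, 0, 0, 0, 0, -1],
    [0, 0, 0, 0, 0, 0, -1],
    [0, 0, 0, 0, 0, 0, -1]
  ]
}}

```text
t: 16.3
ee_pos: [0.5405, 0.2849, 0.0544]
ee_rot: [-3.141, -0.0, -0.086]
ft_force: [-0.9, 0.5, 0.3]
gripper_width: 0.018
```

>>> {"fn": "step_arm", "kwargs": {
  "targets": [
    [0.2, -0.02, 0, 0, 0, 0, -1],
    [0, 0, 0, 0, 0, 0, -1],
    [0, 0, 0, 0, 0, 0, -1]
  ]
}}

```text
t: 16.6
ee_pos: [0.5427, 0.2846, 0.0544]
ee_rot: [-3.141, -0.001, -0.086]
ft_force: [0.1, -0.5, -0.2]
gripper_width: 0.0178
```

Run:
```python
from h import *
s=state();print(s['ee_pos'],s['gripper_width'],s['ft_force'])
im=capture('wrist');cv2.imwrite('pics/w8.png',im)
```

```text
[0.54265621 0.28464658 0.0543882 ] 0.017779576088276336 [ 0.10318419 -0.49840573 -0.15055224]
```

View pics/w8.png

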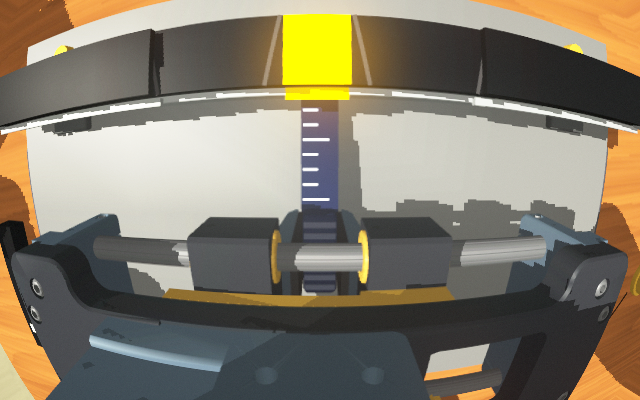

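>>> {"fn": "step_arm", "kwargs": {
  "targets": [
    [0.2, -0.02, 0, 0, 0, 0, -1],
    [0, 0, 0, 0, 0, 0, -1],
    [0, 0, 0, 0, 0, 0, -1]
  ]
}}

```text
t: 16.95
ee_pos: [0.5445, 0.2845, 0.0544]
ee_rot: [-3.142, -0.0, -0.086]
ft_force: [0.4, 0.3, -1.3]
gripper_width: 0.0182
```

>>> {"fn": "step_arm", "kwargs": {
  "targets": [
    [0.2, -0.02, 0, 0, 0, 0, -1],
    [0, 0, 0, 0, 0, 0, -1],
    [0, 0, 0, 0, 0, 0, -1]
  ]
}}

```text
t: 17.25
ee_pos: [0.5465, 0.2843, 0.0544]
ee_rot: [-3.142, -0.0, -0.086]
ft_force: [-0.0, 0.5, -1.9]
gripper_width: 0.0178
```

>>> {"fn": "step_arm", "kwargs": {
  "targets": [
    [0.2, -0.02, 0, 0, 0, 0, -1],
    [0, 0, 0, 0, 0, 0, -1],
    [0, 0, 0, 0, 0, 0, -1]
  ]
}}

```text
t: 17.55
ee_pos: [0.5484, 0.284, 0.0544]
ee_rot: [-3.142, -0.0, -0.086]
ft_force: [0.1, -0.3, -1.1]
gripper_width: 0.0177
```

>>> {"fn": "step_arm", "kwargs": {
  "targets": [
    [0.2, -0.02, 0, 0, 0, 0, -1],
    [0, 0, 0, 0, 0, 0, -1],
    [0, 0, 0, 0, 0, 0, -1]
  ]
}}

```text
t: 17.85
ee_pos: [0.5505, 0.2839, 0.0544]
ee_rot: [-3.142, -0.0, -0.086]
ft_force: [0.0, -0.0, -2.5]
gripper_width: 0.0179
```

>>> {"fn": "step_arm", "kwargs": {
  "targets": [
    [0.2, -0.02, -0.02, 0, 0, 0, -1],
    [0, 0, 0, 0, 0, 0, -1],
    [0, 0, 0, 0, 0, 0, -1]
  ]
}}

```text
t: 18.15
ee_pos: [0.5526, 0.2837, 0.0543]
ee_rot: [-3.141, -0.0, -0.086]
ft_force: [-0.6, 0.0, 0.0]
gripper_width: 0.0179
```

>>> {"fn": "step_arm", "kwargs": {
  "targets": [
    [0.2, -0.02, 0, 0, 0, 0, -1],
    [0, 0, 0, 0, 0, 0, -1],
    [0, 0, 0, 0, 0, 0, -1]
  ]
}}

```text
t: 18.45
ee_pos: [0.5541, 0.2835, 0.0543]
ee_rot: [3.141, 0.001, -0.086]
ft_force: [-4.9, 0.3, 4.7]
gripper_width: 0.0177
```

>>> {"fn": "step_arm", "kwargs": {
  "targets": [
    [0.2, -0.02, 0, 0, 0, 0, -1],
    [0, 0, 0, 0, 0, 0, -1],
    [0, 0, 0, 0, 0, 0, -1]
  ]
}}

```text
t: 18.75
ee_pos: [0.5557, 0.2832, 0.054]
ee_rot: [3.141, 0.001, -0.086]
ft_force: [-6.7, 0.8, 2.9]
gripper_width: 0.0179
```

Run:
```python
from h import *
s=state();print(s['ee_pos'],s['ee_rot'],s['gripper_width'],s['ft_force'],s['moment'])
im=capture('wrist');cv2.imwrite('pics/w9.png',im);print(state()['ft_force'])
```

```text
[0.55565712 0.28321228 0.05395088] [ 3.14107623e+00  1.47844461e-03 -8.61803474e-02] 0.017912971136905268 [-6.68842616  0.7633742   2.93897995] [0.31189308 1.21461695 0.01363674]
[-6.18440443  0.5555739   2.80707983]
```

View pics/w9.png

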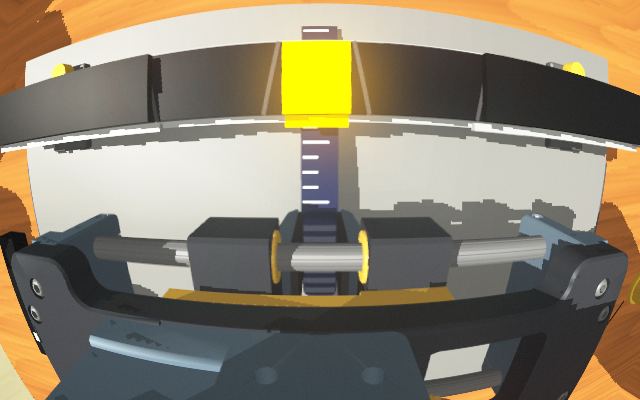

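>>> {"fn": "step_arm", "kwargs": {
  "targets": [
    [0, 0, 0, 0, 0, 0, -0.6],
    [0, 0, 0, 0, 0, 0, -0.4],
    [0, 0, 0, 0, 0, 0, -0.2],
    [0, 0, 0, 0, 0, 0, -0.2]
  ]
}}

```text
t: 19.2
ee_pos: [0.5567, 0.2833, 0.0543]
ee_rot: [-3.141, -0.001, -0.086]
ft_force: [0.9, -1.5, 0.6]
gripper_width: 0.0362
```

Run:
```python
from h import *
s=state();print(s['ee_pos'],s['ee_rot'],s['gripper_width'],s['ft_force'],s['moment'])
im=capture('wrist');cv2.imwrite('pics/w10.png',im)
```

```text
[0.55671161 0.28331019 0.05430496] [-3.14135477e+00 -5.68388323e-04 -8.62683904e-02] 0.03619591422713118 [ 0.91076736 -1.52799546  0.61925656] [0.06242319 0.05815766 0.00024633]
```

View pics/w10.png

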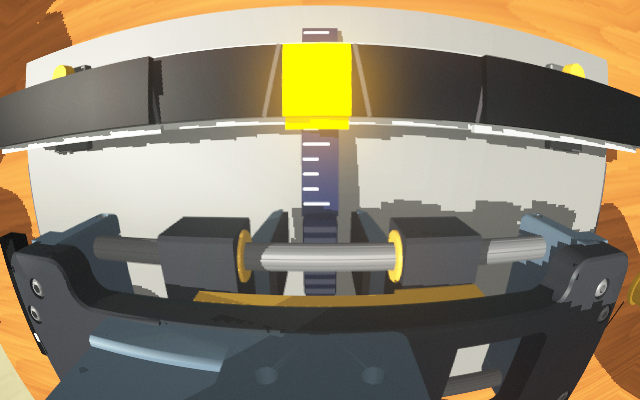

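>>> {"fn": "step_arm", "kwargs": {
  "targets": [
    [0, 0, 0.02, 0, 0, 0, -1],
    [0, 0, 0, 0, 0, 0, -1],
    [0, 0, 0, 0, 0, 0, -1],
    [0, 0, 0, 0, 0, 0, -1]
  ],
  "squeeze": 5
}}

```text
t: 19.65
ee_pos: [0.5564, 0.2833, 0.0545]
ee_rot: [-3.142, -0.0, -0.086]
ft_force: [1.2, -0.4, 0.4]
gripper_width: 0.0182
```

>>> {"fn": "step_arm", "kwargs": {
  "targets": [
    [0.1, -0.01, 0, 0, 0, 0, -1],
    [0, 0, 0, 0, 0, 0, -1],
    [0, 0, 0, 0, 0, 0, -1]
  ]
}}

```text
t: 19.95
ee_pos: [0.5568, 0.2832, 0.0543]
ee_rot: [3.141, 0.001, -0.086]
ft_force: [-4.6, 1.7, 2.7]
gripper_width: 0.0181
```

>>> {"fn": "step_arm", "kwargs": {
  "targets": [
    [0.1, -0.01, 0, 0, 0, 0, -1],
    [0, 0, 0, 0, 0, 0, -1],
    [0, 0, 0, 0, 0, 0, -1]
  ]
}}

```text
t: 20.25
ee_pos: [0.5576, 0.2831, 0.0542]
ee_rot: [3.141, 0.002, -0.086]
ft_force: [-4.9, 2.9, 2.8]
gripper_width: 0.0177
```

The second push bound again straight away, at about 5 N. I'll release it and lift clear.

>>> {"fn": "step_arm", "kwargs": {
  "targets": [
    [0, 0, 0, 0, 0, 0, -0.6],
    [0, 0, 0, 0, 0, 0, -0.3],
    [0, 0, 0, 0, 0, 0, -0.1],
    [0, 0, 0, 0, 0, 0, -0.1],
    [0, 0, 1, 0, 0, 0, -0.1],
    [0, 0, 3, 0, 0, 0, -0.1],
    [0, 0, 4, 0, 0, 0, -0.1],
    [-1, 0, 4, 0, 0, 0, -0.1]
  ]
}}

```text
t: 21.05
ee_pos: [0.5489, 0.283, 0.1764]
ee_rot: [-3.141, -0.0, -0.087]
ft_force: [0.4, 0.1, 0.5]
gripper_width: 0.0409
```

>>> {"fn": "step_arm", "kwargs": {
  "targets": [
    [-2, 0, 3, 0, 0, 0, 0],
    [-3, 0, 2, 0, 0, 0, 0],
    [-2, 0, 0, 0, 0, 0, 0],
    [0, 0, 0, 0, 0, 0, 0],
    [0, 0, 0, 0, 0, 0, 0]
  ]
}}

```text
t: 21.55
ee_pos: [0.4786, 0.2832, 0.2252]
ee_rot: [-3.141, -0.001, -0.086]
ft_force: [-0.0, -0.5, 0.1]
gripper_width: 0.0457
```

Run:
```python
from h import *
s=state();print(s['ee_pos'],s['ee_rot'],s['ft_force'])
im=capture('wrist');cv2.imwrite('pics/w11.png',im)
cv2.imwrite('pics/t11.png',capture('top'))
im=capture('scene');cv2.imwrite('pics/s11.png',cv2.resize(im[150:290,60:450],None,fx=2,fy=2,interpolation=cv2.INTER_CUBIC))
```

```text
[0.4786078  0.28320247 0.22516455] [-3.14104768e+00 -1.01776399e-03 -8.58053878e-02] [-0.04628792 -0.49199512  0.13900746]
```

View pics/w11.png

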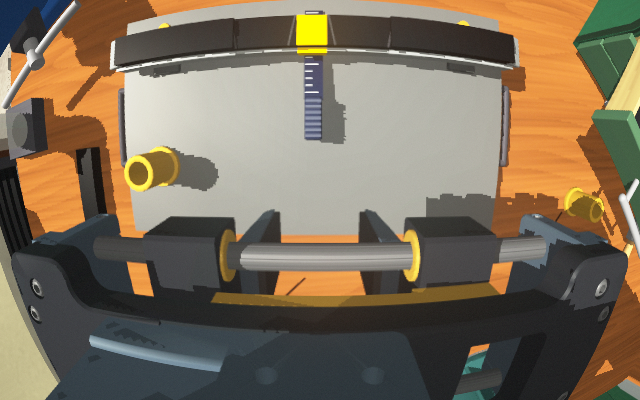

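View pics/t11.png

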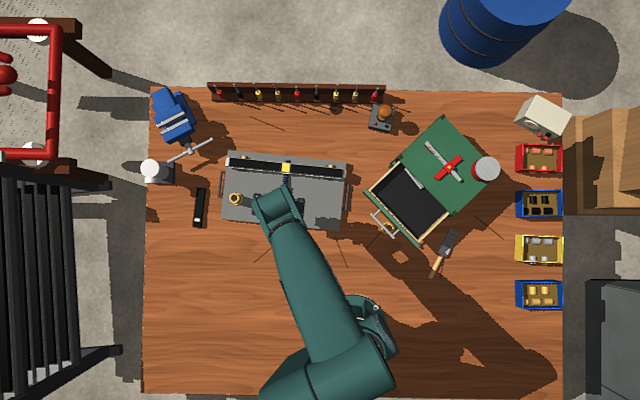

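View pics/s11.png

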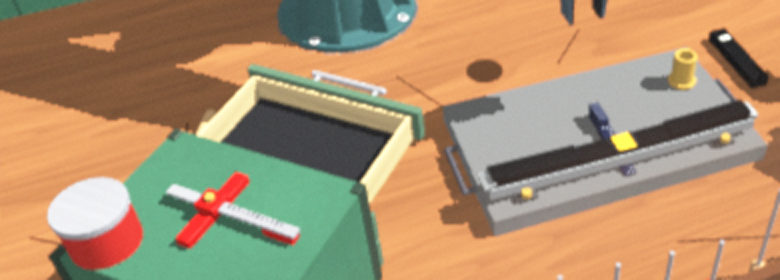

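The wrist view shows the gauge at (313,95), square under the yellow mark at (312,35). Its tip shows beyond the shoe at (315,12). The top and scene views show the drawer still open and the other things where they were.

Run:
```python
from workcell import *
print(close_job());print(state()['t'])
```

```text
the job is handed in; nothing more can be done
None
the job is handed in; nothing more can be done
```

The gauge is under the shoe at the yellow mark and released there, with the top drawer left open. I handed the job in about 22 s into the 72 s allowed; the hand-in gives no verdict.

- **Drawer:** I pulled the handle about 150 mm, so it is at least that far open. The last pictures show it still open.
- **Bind:** I slid the gauge in along the plate until the wrist force along the slide rose from about 1 N to 6.7 N. After letting go, I gripped it again lightly and pushed. The force rose at once to about 5 N, so it was still seated.
- **Final position:** The last wrist picture shows it lying on the plate, within a few millimetres of the mark's centre. Its tip shows past the back of the shoe. It is within about 0.01 rad of square, judging from the gripper's yaw at release and my estimate of the shoe's angle.
- **Clearance:** The arm stood clear with no contact force, and the other things looked unmoved in the pictures.

I did not measure two things directly: the force between gauge and shoe, inferred from the wrist force, and the air gap, inferred from the second push. The trained network's one reading of the gauge's tip was about 50 mm off, so I relied on the picture and the gauge's known length instead.

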